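# Nest the tapered exhaust sleeve in the weld jig

## Task

Lift the top tapered sleeve straight off the pile, leaving the spare sleeve beneath it standing undisturbed, and nest it point-down in the open cone of the weld jig until its flange lies flat on the cone's rim all round. Lower it home gently, without dropping or forcing it, let go of it, and leave the hammer, tape measure and bracket alone.

Things in the scene. Friction and masses are not known exactly. Their poses are not given: they have to be found in the camera images.
- top_sleeve_mid (a point): Centre of the top sleeve, the one to move: hollow steel, 104 mm tall, 0.2-0.45 kg, round about z (up). From its foot (52 mm below here): cone 28 to 52 mm outer diameter over 60 mm; brass-coloured flange 74 mm across, 4 mm thick (underside 8 mm above here); open collar 62 mm across, 40 mm tall, 3 mm wall, to grip across from above (rim 52 mm above here).
- spare_sleeve_mid (a point): Centre, half-way up, of the spare sleeve beneath, same shape and size, z up. The top sleeve's cone hangs loosely in its collar (2 mm clearance all round) with the flange lying on its rim, so the top sleeve sits 44 mm above it; the cone is right out once lifted 60 mm or more.
- jig_mouth (a point): Centre of the rim plane of the weld jig's open copper cone, z up: on a fixed blue plate 150 mm square, rim 76 mm above the bench. Inside 56 mm across at the rim, narrowing at the sleeve's own taper to 31 mm at 62 mm depth; wall 4 mm. Home, the sleeve's flange lies on this rim, its centre 8 mm below this point, with 2 mm clearance all round.
- stand: Fixed yellow stand: round foot 120 mm across with an upright pipe stub 66 mm in diameter, top 76 mm above the bench, in which the spare sleeve hangs by its flange. Origin at the centre of the underside.
- hammer: Hammer with wooden handle, 260 mm long, lying loose on the bench; bystander. Origin at mid-length on the bench, x along the handle to the head.
- tape_measure: Black and red tape measure, 75 x 42 x 72 mm, standing loose on the bench; bystander. Origin at the centre of the underside.
- bracket: Bent flat-bar bracket, 160 x 25 mm, ends turned up 55 and 35 mm; loose bystander lying on the bench. Origin at the centre of the underside, x along its length.
Mind the look-alikes: they are no part of the job. What is shaped like the part that bears top_sleeve_mid but pink or turquoise is not meant. Of the things like the part that bears jig_mouth, leave any that is purple; of the rest the smaller one is meant.

How it is judged:
By the outcome, as a careful person would: the job done as asked, in the order asked, and still so for the second after the job is handed in, with the robot touching nothing.
It also fails if it takes over 42 s, if anything falls off the work surface, if the arm or the gripper's body presses on something with over 40 N, if the wrist force passes 120 N, or if a joint passes its speed limit or range.

## Robot

A 7-joint arm with a two-finger parallel gripper is mounted at the origin on the work surface. World frame = base frame: x ahead of the robot, y to its left, z up, the work surface at z = 0. Lengths are in m, angles in rad, forces in N, time in s.
With the tool pointing down it reaches from about 0.425 to 0.925 m from the base axis. Payload 6.8 kg.
Tool frame: the origin (TCP) lies between the finger pads; the fingertips stand 14 mm ahead of it and the grasp point (between the pads) lies 5 mm behind it; z points along the fingers, y is the line along which they close (so a half turn about z gives the same grasp; the last joint's range is limited). The gripper opens to 85 mm and grips with 20 to 120 N. Pads are 22 mm wide; open, the fingers measure 114 mm over their backs; the gripper's body (76 mm by 85 mm) begins 54 mm behind the grasp point. The pads swing forward as they close: fully open they stand 13 mm farther back than shut.
Start: joints at [1.094, 0.477, 0.022, 1.555, -0.011, 1.109, -0.083], TCP at [0.243, -0.63, 0.245] pointing down, gripper open.
Joint ranges: [-2.96, 2.96], [-0.34, 2.1], [-1.41, 1.46], [0.24, 2.44], [-1.37, 4.51], [0.17, 1.92], [-2.96, 2.96]. Speed limits (rad/s): [2.39, 2.39, 3.14, 3.14, 3.14, 3.14, 3.14].

## Interface

Orientations are given as a rotation vector (axis times angle).
In Python, from bench import r, eyes, ticket gives the robot as it stands. The module is installed in compiled form; this text tells all that it offers.
- The arm moves only by the tool arm_command, never from a script. Its argument "plan" is text: rows parted by semicolons, each of 4 numbers parted by spaces: the shift along the tool's x, y, z in m, then the turn about the tool's z in degrees. In form: tx ty tz yaw; .... A call has 1 to 20 rows; each row shifts and turns the commanded pose from where the row before left it, along the tool's axes as they then stand; what a row does not reach is not made up. A row lasts 1/8 s, in which the tool goes at most 62.5 mm and 10.7 degrees, less where a joint would pass 70% of its speed; a pose out of reach is approached as far as the arm can. A call is refused whole if a number of a shift passes 0.0625 or a number of a turn 10.7, either way. A call with a gripper value outside its range is refused whole. "hand" is the closure, from -1 (fully open) to 1 (shut), set as the call begins (left out, the last holds). The fingers move at their own pace and stop on an object; "grip_force" is the grip in N (left out, the last holds). Time passes only in rows, so rows that do not move let the fingers close. It gives the time, the measured TCP pose, the force, the opening and the grip force at its end, in the units of the state.
- r.get_obs(): the state, without advancing time (a new reading comes with each control period).
- eyes.grab_frame(name): name is "scene" or "top" or "wrist"; returns (picture, depth): 384x512x3 uint8, red, green, blue; 384x512 float32, m along the optical axis (not along the pixel's ray), 0 where there is no reading.
- eyes.calibration(name): a dict with "fov_y" (degrees; the focal length in pixels is half the picture's height over the tangent of half this angle, whatever the lens; pixels are square), "cx", "cy" (the principal point, pixels), "origin" and "attitude" of the camera in the world; the wrist camera has in their place "tool_from_camera" (4x4, takes a point from camera to tool coordinates, whose origin is the TCP and whose axes are the flange's). Camera axes: x right, y up, looking along -z (the intrinsics and any distortion apply to the point x, -y, -z); pixel columns grow to the right and rows downward; lengths in m; the calibration is good to about 2 mm. A picture is of the moment at which its call begins: read the wrist's pose just before it. calibration takes no time and is no camera call.
- ticket.hand_in(): hands the job in; it is judged then, once.
The state is a dict: "clock": time; "joints": joint angles; "qvel": joint speeds; "tau": joint torques, N m; "tcp_pos": TCP position; "orientation": TCP orientation; "contact_force": force on the tool from outside, world axes, zero at the start; "moment": the same for the moment, N m; "grip_width": finger opening in m; "gripper_force": force on a finger pad.
Only numpy, scipy, OpenCV 4.12 (cv2) and the standard library are available. Lean on these libraries where they do the work, as an engineer would, in place of code of your own. Each camera call takes 0.05 s, during which the arm holds its last target. There are 200 camera calls.

## Working session

There is one attempt and no reset: what is moved stays moved. The work goes in short steps, Python scripts to look and compute and a tool call to move; the robot and the scene stay as the last step left them, time stands still between calls to the robot, and variables do not carry over. Pictures are saved under pics/ and viewed, at most 10 in all, crops included, and the job is handed in when it is done.

Besides the shell and the picture viewer there is one more tool, called after ">>>" as name(argument=value, ...) on one line, values as JSON. arm_command: Moves the arm, as the interface text tells. Its arguments: {"type":"object","properties":{"plan":{"type":"string"},"hand":{"type":"number"},"grip_force":{"type":"number"}},"required":["plan"]}

```bash
mkdir -p pics; cat > h.py <<'E'
import numpy as np, cv2
from scipy.spatial.transform import Rotation as R
from bench import r, eyes, ticket
E
python3 - <<'E'
from h import *
for n in ("scene","top"):
    p,d=eyes.grab_frame(n); np.savez(f"{n}.npz",p=p,d=d); cv2.imwrite(f"pics/{n}0.png",p[:,:,::-1])
    print(eyes.calibration(n))
print(eyes.calibration("wrist")); print(r.get_obs())
E
```

```text
{'fov_y': 43.27363698246592, 'cx': 256.7850074898705, 'cy': 186.0567366454705, 'origin': array([ 1.38744355, -0.66805391,  1.01459858]), 'attitude': array([0.79964554, 0.39653487, 0.81535555])}
{'fov_y': 47.96957767000564, 'cx': 252.26510011401385, 'cy': 191.8220869961354, 'origin': array([0.35881443, 0.01142824, 1.25995313]), 'attitude': array([ 0.14026083, -0.12850899, -1.55657346])}
{'fov_y': 63.17672862635334, 'cx': 256.5329482478653, 'cy': 190.12348669816797, 'tool_from_camera': array([[-9.15894578e-04,  9.56203694e-01,  2.92700626e-01,
         7.48877846e-02],
       [ 9.99999528e-01,  9.70492846e-04, -4.13210548e-05,
         1.51916760e-04],
       [-3.23575209e-04,  2.92700451e-01, -9.56204132e-01,
        -1.28944528e-01],
       [ 0.00000000e+00,  0.00000000e+00,  0.00000000e+00,
         1.00000000e+00]])}
{'clock': 0.1, 'joints': array([ 1.09389954,  0.4777419 ,  0.02236405,  1.55634503, -0.01148553,
        1.10931138, -0.08315839]), 'qvel': array([ 6.72527722e-04, -7.35207834e-04, -6.07477664e-04, -1.80090394e-03,
       -1.09552778e-04,  8.35788451e-06,  1.18255675e-04]), 'tau': array([ 4.15770468e-03, -5.97767544e+01,  1.61355045e+00, -2.81957173e+01,
        1.28169681e-02,  5.08796147e-03, -6.49596110e-07]), 'tcp_pos': array([ 0.24312353, -0.62914637,  0.24441013]), 'orientation': array([-3.08675855e+00, -5.75652467e-01,  7.05664815e-04]), 'contact_force': array([-0.31474777,  0.09893605, -0.91058672]), 'moment': array([-0.00241239,  0.01647388, -0.004743  ]), 'gripper_force': 0.0, 'grip_width': 0.08522322381599072}
```

View pics/scene0.png

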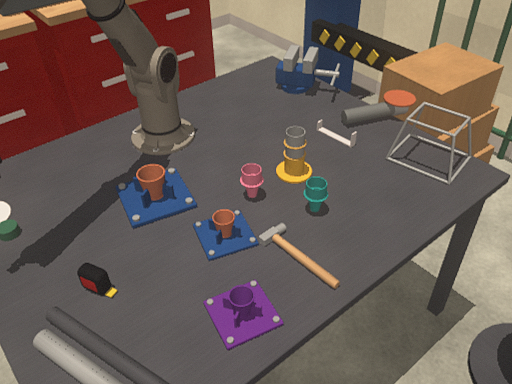

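View pics/top0.png

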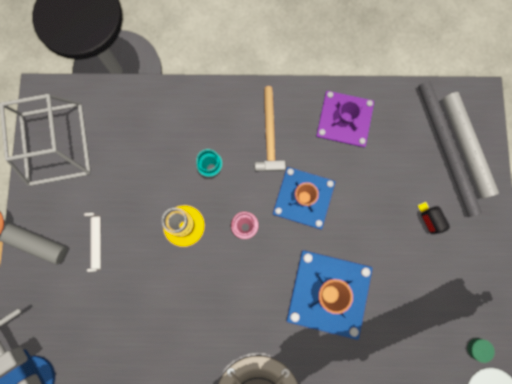

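The scene view shows the candidates. For the sleeve: grey/brass on the yellow stand (295,140), pink (252,180) and turquoise (316,193). For the jig: small blue (225,232), large blue (152,190) and purple (242,310). I choose the steel sleeve on the stand (top view 178,222) and the small blue jig (top view 306,194).

```bash
cat >> h.py <<'E'
def cloud(n,p,d,pose=None):
    c=eyes.calibration(n); f=192/np.tan(np.radians(c['fov_y']/2))
    v,u=np.mgrid[0:384,0:512]
    P=np.stack([(u-c['cx'])/f*d,-(v-c['cy'])/f*d,-d],-1)
    if n=="wrist":
        T=c['tool_from_camera']; P=P@T[:3,:3].T+T[:3,3]
        return P@R.from_rotvec(pose[1]).as_matrix().T+pose[0]
    return P@R.from_rotvec(c['attitude']).as_matrix().T+c['origin']
def circ(xy):
    # robust algebraic circle
    m=np.ones(len(xy),bool)
    for _ in range(4):
        q=xy[m]; s=np.linalg.lstsq(np.c_[2*q,np.ones(len(q))],(q**2).sum(1),rcond=None)[0]
        rad=np.sqrt(s[2]+s[0]**2+s[1]**2); e=abs(np.hypot(*(xy-s[:2]).T)-rad); m=e<max(.002,2*np.median(e))
    return s[:2],rad,m.sum()
E
python3 - <<'E'
from h import *
for n,boxes in (("top",{"slv":(155,200,200,250),"jig":(270,165,340,230),"big":(285,248,375,340)}),("scene",{"slv":(275,120,315,185),"jig":(190,205,260,258),"big":(115,160,200,225)})):
    z=np.load(n+".npz"); P=cloud(n,z['p'],z['d'])
    print(n,"bench z",np.median(P[250:280,120:200,2]))
    for k,(a,b,c,e) in boxes.items():
        Q=P[b:e,a:c].reshape(-1,3); Q=Q[z['d'][b:e,a:c].ravel()>0]
        print(k,"zmax",np.percentile(Q[:,2],[90,98,99.5]))
        for lo,hi in ((.154,.175),(.112,.13),(.068,.085)):
            q=Q[(Q[:,2]>lo)&(Q[:,2]<hi)]
            if len(q)>15: print("  ",lo,len(q),q.min(0).round(4),q.max(0).round(4),circ(q[:,:2]))
p=np.load("top.npz")['p'][160:260,140:340]; s=np.load("scene.npz")['p'][110:260,185:335]
cv2.imwrite("pics/crop.png",np.hstack([cv2.resize(p,(500,250)),cv2.resize(s,(250,250))])[:,:,::-1])
E
```

```text
top bench z 0.00017949671300432346
slv zmax [0.12687246 0.16346779 0.16598399]
   0.154 113 [0.4449 0.1889 0.1551] [0.5049 0.2509 0.1713] (array([0.47516351, 0.21975151]), np.float64(0.029239811948038274), np.int64(112))
   0.112 231 [0.4406 0.1842 0.1122] [0.5102 0.2532 0.13  ] (array([0.47298681, 0.21544211]), np.float64(0.029358659731461907), np.int64(199))
   0.068 104 [0.4386 0.1851 0.0681] [0.4995 0.236  0.0849] (array([0.46918531, 0.21136482]), np.float64(0.024455130206143927), np.int64(79))
jig zmax [0.02006274 0.07209757 0.07674408]
   0.068 121 [ 0.5301 -0.1618  0.068 ] [ 0.5908 -0.0998  0.0814] (array([ 0.5608822 , -0.12935347]), np.float64(0.028981969294454818), np.int64(108))
big zmax [0.03008536 0.10175731 0.10527707]
   0.068 166 [ 0.2314 -0.2525  0.068 ] [ 0.3435 -0.1442  0.0848] (array([ 0.2904708 , -0.18932178]), np.float64(0.04164788933507189), np.int64(108))
scene bench z -0.002793960724954969
slv zmax [0.13645845 0.15705698 0.16104645]
   0.154 90 [0.4466 0.1847 0.1542] [0.5108 0.2482 0.1648] (array([0.47911565, 0.21603186]), np.float64(0.029333694674724776), np.int64(73))
   0.112 127 [0.4448 0.1797 0.1124] [0.5159 0.2505 0.1297] (array([0.47923098, 0.21555879]), np.float64(0.031571722293875615), np.int64(116))
   0.068 126 [0.4478 0.1342 0.0684] [0.6283 0.2481 0.085 ] (array([0.55324701, 0.16048819]), np.float64(0.07077525189458413), np.int64(98))
jig zmax [0.04438573 0.07096919 0.07406392]
   0.068 111 [ 0.531  -0.1646  0.0681] [ 0.5968 -0.1024  0.0779] (array([ 0.5645913, -0.1340177]), np.float64(0.02959297790358965), np.int64(94))
big zmax [0.0648372  0.09800961 0.10119746]
   0.068 202 [ 0.2343 -0.2419  0.0682] [ 0.3469 -0.1672  0.0848] (array([ 0.29055755, -0.20346138]), np.float64(0.03640033290954318), np.int64(158))
```

View pics/crop.png

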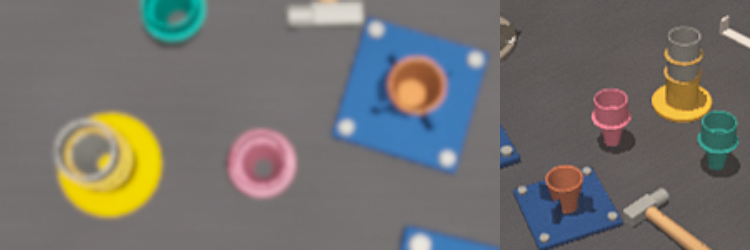

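The crop confirms it: grey steel collar with brass flange at the top of the yellow stand (rim radius about 31 mm), and the small copper cone on the smaller blue plate. I'll move over the jig first for a wrist view.

>>> arm_command(plan="0.0298 -0.0219 0.0024 0;0.0298 -0.0219 0.0024 0;0.0298 -0.0219 0.0024 0;0.0298 -0.0219 0.0024 0;0.0298 -0.0219 0.0024 0;0.0298 -0.0219 0.0024 0;0.0298 -0.0219 0.0024 0;0.0298 -0.0219 0.0024 0;0.0298 -0.0219 0.0024 0;0.0298 -0.0219 0.0024 0;0.0298 -0.0219 0.0024 0;0.0298 -0.0219 0.0024 0;0.0298 -0.0219 0.0024 0;0.0298 -0.0219 0.0024 0;0.0298 -0.0219 0.0024 0;0.0298 -0.0219 0.0024 0;0 0 0 0;0 0 0 0", hand=-1)

```text
clock: 2.35
tcp_pos: [0.5612, -0.1315, 0.2065]
orientation: [3.088, 0.575, -0.002]
contact_force: [-0.4, 0.4, 0.1]
grip_width: 0.0856
gripper_force: 0.0
```

```bash
cat >> h.py <<'E'
def wrist_rim(name,zrim,tol,rad0=.05):
    o=r.get_obs(); pose=(o['tcp_pos'],o['orientation'])
    p,d=eyes.grab_frame("wrist"); cv2.imwrite(f"pics/{name}.png",p[:,:,::-1])
    np.savez(name+".npz",p=p,d=d,t=pose[0],o=pose[1])
    P=cloud("wrist",p,d,pose); Pl=cloud("wrist",p,np.ones_like(d),pose)
    c=eyes.calibration("wrist"); org=pose[0]+R.from_rotvec(pose[1]).apply(c['tool_from_camera'][:3,3])
    m=((d>0)&(abs(P[...,2]-zrim)<tol)&(np.hypot(P[...,0]-pose[0][0],P[...,1]-pose[0][1])<rad0)).astype(np.uint8)
    n,l,s,_=cv2.connectedComponentsWithStats(cv2.morphologyEx(m,cv2.MORPH_CLOSE,np.ones((5,5))))
    k=1+s[1:,4].argmax(); hull=cv2.convexHull(np.argwhere(l==k)[:,::-1].astype(np.int32))[:,0]
    dr=Pl[hull[:,1],hull[:,0]]-org; xy=(org+dr*((zrim-org[2])/dr[:,2])[:,None])[:,:2]
    ctr,rad,k2=circ(xy); q=P[(l==k)&(m>0)]
    D=np.r_[ctr-pose[0][:2],0]; T=R.from_rotvec(pose[1])
    print(name,"centre",ctr.round(4),"rad",rad.round(4),k2,"medz",np.median(q[:,2]).round(4),"bbox",s[k],"tool offs",T.inv().apply(D).round(4),"toolz",T.as_matrix()[:,2].round(4),o['tcp_pos'])
E
python3 - <<'E'
from h import *
wrist_rim("jigw",.076,.006)
E
```

```text
jigw centre [ 0.5605 -0.1311] rad 0.0315 34 medz 0.076 bbox [ 219  149   74   71 1288] tool offs [-0.0005 -0.0007  0.    ] toolz [-1.1e-03 -4.0e-04 -1.0e+00] [ 0.56123123 -0.13152023  0.20650726]
```

View pics/jigw.png

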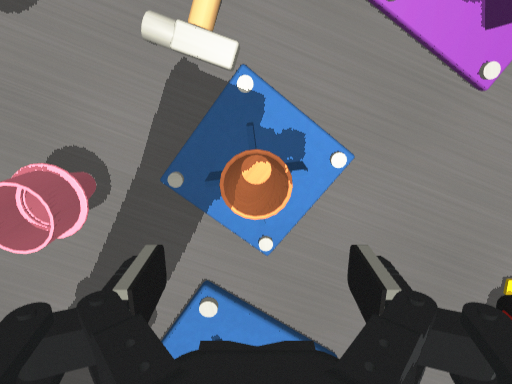

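The wrist view shows the copper rim of the small blue jig at about (256,185), with the hammer and pink decoy clear. Next I go over the sleeve.

>>> arm_command(plan="0.0048 -0.0356 -0.0088 0;0.0048 -0.0356 -0.0088 0;0.0048 -0.0356 -0.0088 0;0.0048 -0.0356 -0.0088 0;0.0048 -0.0356 -0.0088 0;0.0048 -0.0356 -0.0088 0;0.0048 -0.0356 -0.0088 0;0.0048 -0.0356 -0.0088 0;0.0048 -0.0356 -0.0088 0;0.0048 -0.0356 -0.0088 0;0 0 0 0;0 0 0 0")

```text
clock: 3.9
tcp_pos: [0.4786, 0.2167, 0.2947]
orientation: [3.088, 0.573, -0.001]
contact_force: [0.3, -0.3, 0.7]
grip_width: 0.0854
gripper_force: 0.0
```

```bash
python3 - <<'E'
from h import *
wrist_rim("slvw",.164,.008,.045)
E
```

```text
slvw centre [0.4752 0.2197] rad 0.031 31 medz 0.164 bbox [ 217  152   71   69 1019] tool offs [-0.002 -0.004 -0.   ] toolz [-1.0e-04 -1.1e-03 -1.0e+00] [0.47855774 0.2167145  0.29465267]
```

View pics/slvw.png

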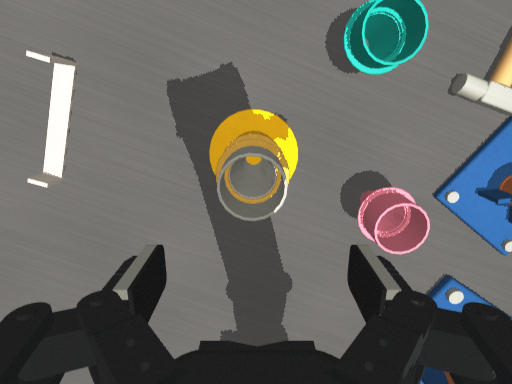

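The wrist view shows the grey collar rim at (252,185) over the yellow foot, clear of the pink (393,220) and turquoise (387,35) decoys. Now I correct sideways and descend.

>>> arm_command(plan="-0.002 -0.004 0 0;0 0 0.02 0;0 0 0.02 0;0 0 0.02 0;0 0 0.02 0;0 0 0.0175 0;0 0 0.0175 0;0 0 0.015 0;0 0 0.0125 0;0 0 0.0122 0;0 0 0 0;0 0 0 0")

```text
clock: 5.45
tcp_pos: [0.4752, 0.2217, 0.1405]
orientation: [-3.088, -0.576, -0.001]
contact_force: [-0.4, -0.1, -0.3]
grip_width: 0.0853
gripper_force: 0.0
```

```bash
python3 - <<'E'
from h import *
wrist_rim("slvw2",.164,.006,.036)
wrist_rim("slvw3",.164,.006,.036)
E
```

```text
slvw2 centre [0.4764 0.2201] rad 0.0311 36 medz 0.1637 bbox [ 184  217  156  129 4470] tool offs [0.0005 0.0019 0.    ] toolz [ 5.e-04  3.e-04 -1.e+00] [0.47518017 0.22167856 0.1405298 ]
slvw3 centre [0.4763 0.2202] rad 0.0312 32 medz 0.1637 bbox [ 184  217  156  129 4449] tool offs [0.0004 0.0018 0.    ] toolz [ 9.e-04  5.e-04 -1.e+00] [0.47527463 0.22174208 0.14070408]
```

View pics/slvw2.png

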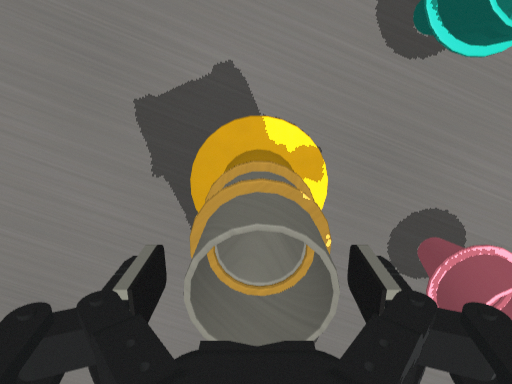

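The rim centre is about (262,290), roughly 2 mm right of the finger midline, and the pads straddle the collar. I'll correct that and close.

>>> arm_command(plan="0.0005 0.0019 0 0;0 0 0 0;0 0 0 0")

```text
clock: 5.92
tcp_pos: [0.4762, 0.2198, 0.1403]
orientation: [-3.088, -0.576, -0.0]
contact_force: [0.0, 0.2, -0.1]
grip_width: 0.0852
gripper_force: 0.0
```

>>> arm_command(plan="0 0 0 0;0 0 0 0;0 0 0 0;0 0 0 0;0 0 0 0;0 0 0 0;0 0 0 0;0 0 0 0", hand=1, grip_force=50)

```text
clock: 6.92
tcp_pos: [0.4762, 0.2201, 0.1406]
orientation: [-3.088, -0.576, -0.001]
contact_force: [-2.8, 0.2, 4.8]
grip_width: 0.0604
gripper_force: 54.0
```

>>> arm_command(plan="0 0 -0.002 0;0 0 -0.004 0;0 0 -0.006 0;0 0 -0.008 0;0 0 -0.01 0;0 0 -0.01 0;0 0 -0.01 0;0 0 -0.01 0;0 0 -0.01 0;0 0 -0.01 0;0 0 -0.01 0;0 0 -0.01 0;0 0 -0.005 0;0 0 0 0;0 0 0 0")

```text
clock: 8.8
tcp_pos: [0.4759, 0.2197, 0.2448]
orientation: [3.088, 0.576, -0.001]
contact_force: [-0.3, 0.1, -3.5]
grip_width: 0.0602
gripper_force: 54.5
```

```bash
python3 - <<'E'
from h import *
o=r.get_obs(); wrist_rim("held",o['tcp_pos'][2]+.0236,.008,.036)
p,d=eyes.grab_frame("scene"); P=cloud("scene",p,d)
cv2.imwrite("pics/held_s.png",cv2.resize(p[80:260,180:360],(540,540))[:,:,::-1])
E
```

```text
held centre [0.4766 0.2195] rad 0.0322 21 medz 0.2679 bbox [ 163  216  188  130 6529] tool offs [ 0.0006  0.0005 -0.    ] toolz [-6.e-04 -3.e-04 -1.e+00] [0.47585235 0.21971621 0.24482747]
```

View pics/held_s.png

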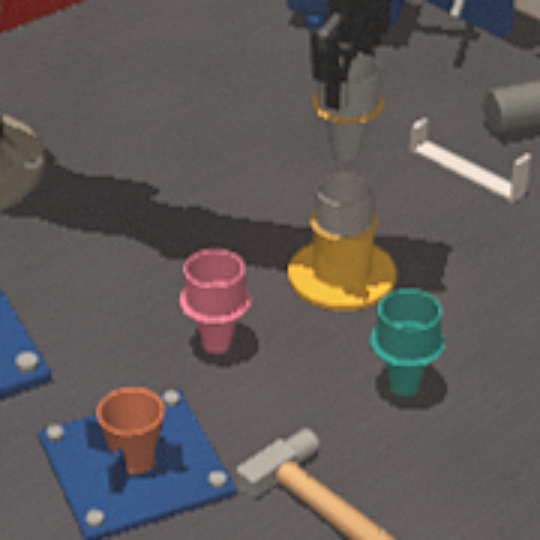

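View pics/held.png

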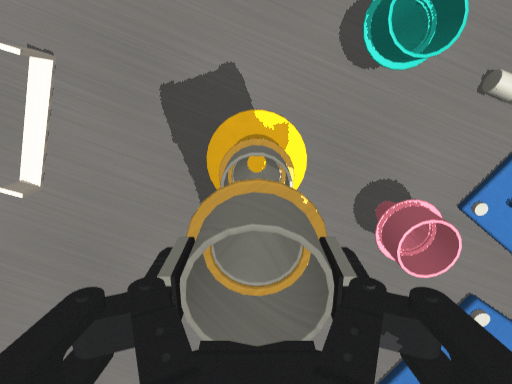

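The scene crop shows the sleeve hanging straight in the gripper (345,105) and the spare undisturbed in the stand (345,205). The wrist view shows the collar centred between the pads at u≈257. Next is the carry to above the jig.

>>> arm_command(plan="-0.0022 0.0169 0 0;-0.0035 0.027 0 0;-0.0035 0.027 0 0;-0.0035 0.027 0 0;-0.0035 0.027 0 0;-0.0035 0.027 0 0;-0.0035 0.027 0 0;-0.0035 0.027 0 0;-0.0035 0.027 0 0;-0.0035 0.027 0 0;-0.0035 0.027 0 0;-0.0035 0.027 0 0;-0.0035 0.027 0 0;-0.0023 0.0169 0 0;0 0 0 0;0 0 0 0;0 0 0 0")

```text
clock: 11.02
tcp_pos: [0.5616, -0.1292, 0.2453]
orientation: [-3.087, -0.579, -0.0]
contact_force: [1.0, -1.3, -2.6]
grip_width: 0.0599
gripper_force: 54.7
```

```bash
cat > jig.py <<'E'
from h import *
import sys
# held sleeve and jig rim seen by scene + wrist cameras
o=r.get_obs(); print(o['tcp_pos'].round(4),o['orientation'].round(4),o['contact_force'].round(2),o['moment'].round(3))
for n in ("scene","top","wrist"):
    p,d=eyes.grab_frame(n); P=cloud(n,p,d,(o['tcp_pos'],o['orientation'])); cv2.imwrite(f"pics/{sys.argv[1]}_{n}.png",p[:,:,::-1])
    h=cv2.cvtColor(p,cv2.COLOR_RGB2HSV)
    near=np.hypot(P[...,0]-.5615,P[...,1]+.131)<.05
    for lab,z0,rr in (("jig",.076,None),("flange",o['tcp_pos'][2]-.0164,None)):
        m=near&(d>0)&(abs(P[...,2]-z0)<.005)&(h[...,1]>90)
        if m.sum()>15:
            q=P[m]; print(n,lab,m.sum(),"medz",np.median(q[:,2]).round(4),*[ (x.round(4) if hasattr(x,'round') else x) for x in circ(q[:,:2])],"x",q[:,0].min().round(4),q[:,0].max().round(4),"y",q[:,1].min().round(4),q[:,1].max().round(4))
E
python3 jig.py over
```

```text
[ 0.5616 -0.1292  0.2453] [-3.0873e+00 -5.7900e-01 -1.0000e-04] [ 1.04 -1.25 -2.55] [ 0.04  -0.025  0.05 ]
scene jig 75 medz 0.0728 [ 0.565  -0.1341] 0.0294 64 x 0.5324 0.5964 y -0.1644 -0.1019
scene flange 92 medz 0.2262 [ 0.5651 -0.1333] 0.0333 72 x 0.5347 0.6002 y -0.1683 -0.0964
top jig 41 medz 0.0748 [ 0.5596 -0.129 ] 0.0279 38 x 0.5306 0.5796 y -0.1561 -0.1
top flange 49 medz 0.2284 [ 0.5421 -0.1213] 0.0156 37 x 0.5254 0.543 y -0.1344 -0.0981
wrist jig 510 medz 0.0761 [ 0.5613 -0.1303] 0.029 468 x 0.5412 0.5919 y -0.1613 -0.0991
wrist flange 3681 medz 0.2289 [ 0.5655 -0.1278] 0.03 3030 x 0.5321 0.5975 y -0.1604 -0.0929
```

>>> arm_command(plan="-0.0006 0.0015 0 0;0 0 0.01 0;0 0 0.01 0;0 0 0.01 0;0 0 0.01 0;0 0 0.01 0;0 0 0.01 0;0 0 0.01 0;0 0 0.01 0;0 0 0.01 0;0 0 0.01 0;0 0 0.01 0;0 0 0.01 0;0 0 0 0;0 0 0 0;0 0 0 0")

```text
clock: 13.18
tcp_pos: [0.562, -0.1323, 0.1257]
orientation: [3.088, 0.576, 0.001]
contact_force: [0.2, 0.2, -3.3]
grip_width: 0.0599
gripper_force: 54.8
```

```bash
python3 jig.py low; python3 - <<'E'
import cv2
a=cv2.imread("pics/low_scene.png")[180:260,180:270]; b=cv2.imread("pics/low_wrist.png")
cv2.imwrite("pics/low.png",cv2.hconcat([cv2.resize(a,(432,384),interpolation=cv2.INTER_CUBIC),b[:,72:440]]))
E
```

```text
[ 0.562  -0.1323  0.1257] [3.0881e+00 5.7580e-01 1.4000e-03] [ 0.19  0.15 -3.3 ] [0.002 0.059 0.058]
scene jig 39 medz 0.0732 [ 0.5651 -0.134 ] 0.0291 36 x 0.5453 0.5952 y -0.1641 -0.1066
scene flange 88 medz 0.1066 [ 0.5659 -0.1365] 0.0325 72 x 0.5376 0.6038 y -0.1706 -0.0996
top flange 39 medz 0.1093 [ 0.5461 -0.127 ] 0.0193 31 x 0.5256 0.5427 y -0.1405 -0.1049
wrist jig 355 medz 0.0764 [ 0.5613 -0.1308] 0.0297 343 x 0.5684 0.5924 y -0.1408 -0.1005
wrist flange 3677 medz 0.1093 [ 0.5659 -0.1309] 0.03 3049 x 0.5327 0.5979 y -0.1636 -0.0961
```

View pics/low.png

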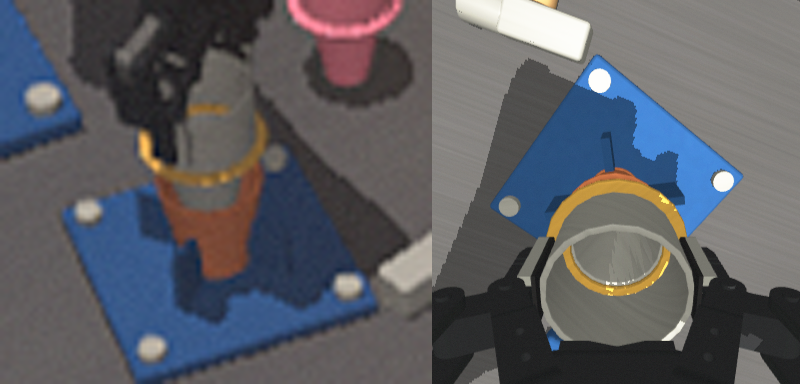

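The sleeve's foot is inside the cone and well aligned. It sits about 1.5 mm toward -y, so I'll correct and go lower.

>>> arm_command(plan="-0.0004 -0.0017 0 0;0 0 0.004 0;0 0 0.004 0;0 0 0.004 0;0 0 0.004 0;0 0 0.002 0;0 0 0 0;0 0 0 0;0 0 0 0")

```text
clock: 14.45
tcp_pos: [0.5608, -0.1308, 0.1074]
orientation: [3.088, 0.576, 0.0]
contact_force: [0.6, 0.1, -3.6]
grip_width: 0.0606
gripper_force: 54.8
```

```bash
python3 jig.py low2
```

```text
[ 0.5608 -0.1308  0.1074] [3.0882e+00 5.7600e-01 5.0000e-04] [ 0.58  0.15 -3.56] [-0.006  0.031 -0.016]
scene jig 32 medz 0.0734 [ 0.5683 -0.1363] 0.0269 25 x 0.5639 0.5972 y -0.1645 -0.1176
scene flange 81 medz 0.0885 [ 0.566  -0.1368] 0.0316 66 x 0.5373 0.6002 y -0.1709 -0.0995
top flange 36 medz 0.09 [ 0.5599 -0.1291] 0.0328 36 x 0.5258 0.5846 y -0.1402 -0.1014
wrist flange 3671 medz 0.091 [ 0.5647 -0.1293] 0.03 3013 x 0.5313 0.5968 y -0.1619 -0.0945
```

>>> arm_command(plan="0 0 0.001 0;0 0 0.001 0;0 0 0.001 0;0 0 0.001 0;0 0 0.001 0;0 0 0.001 0;0 0 0.001 0;0 0 0.001 0;0 0 0 0;0 0 0 0")

```text
clock: 15.85
tcp_pos: [0.5607, -0.1308, 0.0992]
orientation: [3.088, 0.576, 0.0]
contact_force: [-0.1, 0.6, -2.8]
grip_width: 0.0601
gripper_force: 54.8
```

No side force, so I continue gently.

>>> arm_command(plan="0 0 0.0005 0;0 0 0.0005 0;0 0 0.0005 0;0 0 0.0005 0;0 0 0 0;0 0 0 0")

```text
clock: 16.6
tcp_pos: [0.5607, -0.1308, 0.0972]
orientation: [3.088, 0.576, 0.0]
contact_force: [0.1, 0.1, -2.9]
grip_width: 0.0599
gripper_force: 54.8
```

>>> arm_command(plan="0 0 0.0004 0;0 0 0.0004 0;0 0 0.0003 0;0 0 0 0;0 0 0 0")

```text
clock: 17.23
tcp_pos: [0.5607, -0.1308, 0.0966]
orientation: [3.088, 0.576, 0.0]
contact_force: [-3.7, 0.2, 4.6]
grip_width: 0.0606
gripper_force: 55.5
```

Contact came at the expected seated height (net about 7 N). I'll ease the grip, then open.

>>> arm_command(plan="0 0 0 0;0 0 0 0;0 0 0 0", grip_force=20)

```text
clock: 17.6
tcp_pos: [0.5607, -0.1308, 0.0966]
orientation: [3.088, 0.576, 0.0]
contact_force: [-2.8, 0.5, 5.6]
grip_width: 0.0597
gripper_force: 55.5
```

>>> arm_command(plan="0 0 0 0;0 0 0 0;0 0 0 0;0 0 0 0;0 0 0 0;0 0 0 0;0 0 0 0", hand=-1)

```text
clock: 18.48
tcp_pos: [0.5607, -0.1308, 0.0961]
orientation: [3.088, 0.576, 0.0]
contact_force: [0.0, -0.1, 0.1]
grip_width: 0.0856
gripper_force: 0.0
```

```bash
python3 - <<'E'
from h import *
o=r.get_obs(); wrist_rim("rel",.12,.006,.036)
E
```

```text
rel centre [ 0.5612 -0.1306] rad 0.0312 38 medz 0.1197 bbox [ 179  218  157  128 4431] tool offs [0.0005 0.     0.    ] toolz [ 1.e-04 -0.e+00 -1.e+00] [ 0.56069885 -0.13078911  0.09611375]
```

Released and centred, with the rim at 0.12 m as expected. I'll retreat straight up and check flatness.

>>> arm_command(plan="0 0 -0.005 0;0 0 -0.01 0;0 0 -0.02 0;0 0 -0.02 0;0 0 -0.02 0;0 0 -0.02 0;0 0 -0.02 0;0 0 -0.02 0;0 0 -0.02 0;0 0 0 0;0 0 0 0")

```text
clock: 19.9
tcp_pos: [0.5603, -0.1308, 0.2507]
orientation: [-3.088, -0.576, 0.001]
contact_force: [0.5, 0.5, -0.9]
grip_width: 0.0853
gripper_force: 0.0
```

```bash
python3 - <<'E'
from h import *
wrist_rim("fin",.12,.006,.045)
z=np.load("fin.npz"); P=cloud("wrist",z['p'],z['d'],(z['t'],z['o'])); h=cv2.cvtColor(z['p'],cv2.COLOR_RGB2HSV)
rr=np.hypot(P[...,0]-.5612,P[...,1]+.1306)
for lab,m in (("rim",(abs(P[...,2]-.12)<.003)&(rr>.027)&(rr<.032)),("flange",(rr>.0325)&(rr<.037)&(abs(P[...,2]-.08)<.005))):
    q=P[m]; a,b,c=np.linalg.lstsq(np.c_[q[:,:2]-[.5612,-.1306],np.ones(len(q))],q[:,2],rcond=None)[0]; print(lab,len(q),"slope deg",np.degrees([a,b]).round(2),"z",c.round(4))
p,d=eyes.grab_frame("scene"); cv2.imwrite("pics/fin_s.png",cv2.resize(p[110:290,60:360],(800,480),interpolation=cv2.INTER_CUBIC)[:,:,::-1])
E
```

```text
fin centre [ 0.5599 -0.1312] rad 0.0309 34 medz 0.1201 bbox [222 150  71  70 941] tool offs [-0.0005  0.0003  0.    ] toolz [-6.e-04  0.e+00 -1.e+00] [ 0.56027032 -0.13075954  0.25067407]
rim 736 slope deg [0.26 0.1 ] z 0.1201
flange 380 slope deg [-0.41 -0.21] z 0.0804
```

View pics/fin_s.png

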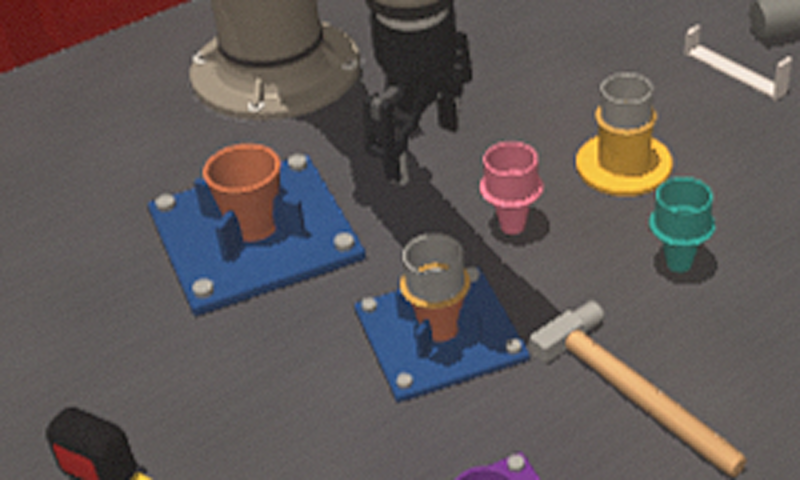

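The sleeve sits flat in the small blue jig (435,270), with its rim at 0.120 m and flange top at 0.080 m. The spare still stands in the stand and the bystanders are unmoved.

```bash
python3 -c "
from bench import ticket; print(ticket.hand_in())"
```

```text
the job is handed in; nothing more can be done
None
```

The top sleeve is nested in the small blue jig with its flange flat on the rim, released at about 18 s, and handed in; the spare sleeve, hammer, tape measure and bracket were left alone.

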